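Seal the pressure tester and switch it on with its key

ROBOT

A 7-joint arm with a two-finger parallel gripper is mounted at the origin on a cart in front of the work surface, level with it; the furniture and walls round the work are solid. World frame = base frame: x ahead of the robot, y to its left, z up, the work surface at z = 0. Lengths are in m, angles in rad, forces in N, time in s.
With the tool pointing down it reaches from about 0.425 to 0.8 m from the base axis. Payload 8.3 kg.
Tool frame: the origin (TCP) lies midway between the tips of the shut fingers; the grasp point (between the pads) lies 19 mm behind it; z points along the fingers, y is the line along which they close (so a half turn about z gives the same grasp; the last joint's range is limited). The gripper opens to 85 mm and grips with 20 to 120 N. Pads are 22 mm wide; open, the fingers measure 114 mm over their backs; the gripper's body (76 mm by 85 mm) begins 54 mm behind the grasp point. The pads swing forward as they close: fully open they stand 13 mm farther back than shut.
Start: joints at [1.173, 0.383, 0.016, 1.37, -0.006, 1.388, -0.046], TCP at [0.205, -0.59, 0.231] pointing down, gripper open.
Joint ranges: [-2.95, 2.95], [-0.25, 2.06], [-1.52, 1.56], [0.18, 2.33], [-1.44, 4.58], [0.02, 2.06], [-3.01, 3.01]. Speed limits (rad/s): [2.39, 2.39, 3.01, 3.01, 3.14, 3.14, 3.14].

INTERFACE

Orientations are given as a unit quaternion [x, y, z, w].
In Python, from bench import get_obs, capture, job_done, outline_of, tip_of gives the robot as it stands.
- The arm moves only by the tool step_arm, never from a script. Its argument "plan" is a list of rows, each an object with "travel": the shift along the tool's x, y, z in units of 0.5 m (1.0 is 0.5 m), a list of three; "rotation": the turn, a rotation vector about the tool's x, y, z in units of 0.08 rad (1.0 is 0.08 rad), a list of three; "fingers": the opening, from -1 (shut) to 1 (fully open). In form: [{"travel": [x, y, z], "rotation": [ax, ay, az], "fingers": fingers}, ...]. A call has 1 to 20 rows; each row shifts and turns the commanded pose from where the row before left it, along the tool's axes as they then stand; what a row does not reach is not made up. A row lasts 1/12 s, in which the tool goes at most 41.7 mm and 7.16 degrees, less where a joint would pass 70% of its speed; a pose out of reach is approached as far as the arm can. A call with a number of a shift or a turn outside -1 to 1 is refused whole. A call with a gripper value outside its range is refused whole. The fingers move at their own pace and stop on an object; "squeeze" is the grip in N (left out, the last holds). Time passes only in rows, so rows that do not move let the fingers close. It gives the time, the measured TCP pose, the force, the opening and the grip force at its end, in the units of the state.
- get_obs(): the state, without advancing time (a new reading comes with each control period).
- capture(name): name is "scene" or "top" or "wrist"; returns a dict with "color" (420x560x3 uint8, red, green, blue), "K" (3x3 intrinsics, pixels), "rvec" (rotation vector, rad) and "tvec" (3), from world to camera coordinates, as OpenCV has them; the wrist camera has in their place "tool_from_camera" (4x4, takes a point from camera to tool coordinates, whose origin is the TCP and whose axes are the flange's). Camera axes: x right, y down, z forward; pixel columns grow to the right and rows downward; lengths in m; the calibration is good to about 2 mm. A picture is of the moment at which its call begins: read the wrist's pose just before it. There is no depth.
- job_done(): hands the job in; it is judged then, once.
Trained networks look in the newest picture that a camera, given by its name, has taken for a name from the list of things; names that differ only in an ending like _2 or _b are one class to them, and where a whole thing is asked for, a point or a joint stands for the part that bears it (a point fixed in the world has none). Each returns a list of dicts, best first, with "p" (0 to 1); they miss things now and then, are a little off and sometimes report something else, mostly with a low value. They report only what shows in the picture. A call takes as long as a camera call. They do not tell look-alikes from the thing itself.
- outline_of(camera, name): "pixels" (420x560 bool, what is visible of it).
- tip_of(camera, name): "at" ([x, y, z] in m, in world coordinates, good to about 4 mm: a listed point, or the origin of a listed thing).
The state is a dict: "time": time; "joint_positions": joint angles; "dq": joint speeds; "joint_efforts": joint torques, N m; "ee_pos": TCP position; "tool_rot": TCP orientation; "contact_force": force on the tool from outside, world axes, zero at the start; "torque": the same for the moment, N m; "width": finger opening in m; "grip_force": force on a finger pad.
Only numpy, scipy, OpenCV 4.12 (cv2) and the standard library are available. Lean on these libraries where they do the work, as an engineer would, in place of code of your own. Each camera call takes 0.05 s, during which the arm holds its last target. There are 200 camera calls.

TASK

Get the watch pressure tester ready: first flip the red cam lever over its high point towards the front of the tester until it snaps fully shut. Then pick up the orange-handled key lying on the bench, lay it in the sloping wooden rest (handle up, blade in the lower end) and let go, then take it again by its handle, stand it upright and push its blade fully home into the slot of the key switch. Turn the switch with the key clockwise (seen from above) to its stop, leave the key standing in it with nothing touching it, and do not disturb the tape roll, the blue cap or the steel die.

Things in the scene. Friction and masses are not known exactly. Their poses are not given: they have to be found in the camera images.
- tester: Pressure tester, fixed: white base 130 (x) x 230 (y) x 22 mm high; at y = -55 mm a round aluminium chamber (up to 92 mm wide, lid top 93 mm high) under a grey bridge (20 x 120 mm, top 114 mm, pillar caps 118 mm) with the red cam lever; the key switch at y = +70 mm. Origin: centre of the base's underside; x to its back (front is -x), y to its left, z up.
- lever_pivot (a point): Hinge axis of the cam lever on top of the bridge, 124 mm above the tester's underside, at x = 0, y = -55 mm of the tester; the hinge axis runs along the tester's y. Axes as the tester's.
- lever_tip (a point): End of the red cam lever, 85 mm from the pivot on the lever's centre line. The red handle is 24 mm wide (along the hinge axis), 12 mm thick, and spans 25 to 85 mm from the pivot.
- cam_lever (a joint): Lever angle, rad: 0 open (stands up, leaning 15 degrees to the tester's back), grows as it swings over to the front; 1.70 fully shut (points to the front, 8 degrees above level). A spring holds it open below 1.05 rad (the high point) and snaps it shut beyond; at most 0.5 N m brings it over (6 to 8 N at the handle).
- key_switch (a joint): Angle of the key switch in rad: 0 off, grows as it turns clockwise seen from above, stop at 1.25. It has friction (0.05 N m) and stays where it is left. The key has up to about 0.2 rad of play in the slot, so it must itself be turned about 1.45 rad.
- switch_mouth (a point): Centre of the slot's mouth on the round steel key switch (56 mm wide, in a black collar 65 mm wide), 52 mm above the tester's underside. x lies along the slot's long side and turns with the switch, z up. The slot is 23 mm x 13 mm (26 x 16 mm in its top 4 mm) and 30 mm deep; it is along the tester's x when off.
- key: Switch key, 130 mm long, 100 g, lying flat and loose. x: long axis towards the blade tip, y: width, z: thickness. Origin at mid length on its underside. Orange handle x = -65 to 5 mm, 34 wide, 22 thick; black neck to x = 25 mm, 26 x 14; steel blade to x = 65 mm, 20 wide, 10 thick, last 2 mm 16 x 6. All centred at z = 11 mm. Fits the slot either way round.
- key_mid (a point): Point on the key's centre line at mid length, 11 mm above the key's origin; axes as the key's. The centre of mass lies 25 mm from here towards the handle; held lightly far from it, the key turns between the fingers, so hold it firmly.
- key_tip (a point): End of the key's blade on its centre line, 65 mm ahead of key_mid along the key's x.
- rest: Sloping wooden rest, fixed, base 130 (x) x 70 (y) x 6 mm. The key lies in it at 45 degrees, blade tip down towards the rest's +x, handle up towards -x, key's y along the rest's y, key's z up and towards +x. The handle lies on a rib 22 mm wide (narrower than the handle, fingers pass beside it); its top 26 mm stand free. Origin: centre of the underside, z up.
- rest_seat (a point): Where key_mid lies when the key is in the rest, 66 mm above the rest's origin; axes as the rest's (not tilted). Measured along the key from here: rib from 39 mm above to 7 mm below; two cheeks 27 mm apart beside the blade from 34 to 66 mm below, standing 13 mm over the key's centre line; end stop for the tip at 65 mm below.
- tape_roll: Roll of beige tape lying flat, 52 mm wide, 18 mm high: a bystander. Origin at the centre of its underside.
- blue_cap: Round blue cap, 34 mm wide, 20 mm high: a bystander. Origin at the centre of its underside.
- press_die_3: Round steel pressing die, 42 mm wide, 12 mm high: a bystander. Origin at the centre of its underside.
Not all that is in view belongs to the job. What is shaped like the rest but turquoise is not meant.

How it is judged:
On the way, in this order (a step that is already met when the one before it is completed fails the run):
1. the cam lever has snapped shut (within 0.1 rad of its stop) (value of joint cam_lever above 1.6 rad), for 0.2 s.
2. the key lies in the sloping rest, handle up, let go (distance between key_mid and rest_seat below 0.02 m and angle between key_mid's own x axis and vertical between 2.1 and 2.6 rad and contact force between the fingers and key below 0.1 N), for 0.2 s.
3. the key stands upright in the switch, its blade home (within 5 mm of the slot's floor) (z of key_tip in the frame of switch_mouth below -0.025 m and horizontal distance between key_tip and switch_mouth below 0.006 m and angle between key_mid's own x axis and vertical above 2.9 rad), for 0.2 s.
4. the switch is turned clockwise to its stop (within 0.1 rad) (value of joint key_switch above 1.15 rad), for 0.1 s.
At the end, for the whole second after the job is handed in: Cam lever shut (within 0.1 rad of its stop), key switch at its clockwise stop (within 0.1 rad), the key standing in the slot at rest, upright within 0.24 rad, its blade tip within 5 mm of the slot's floor (all of step 3 and value of joint cam_lever above 1.6 rad and value of joint key_switch above 1.15 rad and linear speed of key below 0.02 m/s); the robot touches nothing.
It fails at once if the tape roll is moved more than 20 mm (distance of tape_roll from where it was at the start of the episode above 0.02 m).
It fails at once if the blue cap is moved more than 20 mm (distance of blue_cap from where it was at the start of the episode above 0.02 m).
It fails at once if the steel die is moved more than 20 mm (distance of press_die_3 from where it was at the start of the episode above 0.02 m).
It also fails if it takes over 72 s, if anything falls off the work surface, if the arm or the gripper's body presses on something with over 40 N, if the wrist force passes 120 N, or if a joint passes its speed limit or range.

## Working session

There is one attempt and no reset: what is moved stays moved. The work goes in short steps, Python scripts to look and compute and a tool call to move; the robot and the scene stay as the last step left them, time stands still between calls to the robot, and variables do not carry over. Pictures are saved under pics/ and viewed, at most 13 in all, crops included, and the job is handed in when it is done.

Besides the shell and the picture viewer there is one more tool, called as a command line: name --argument value ..., lists and objects as JSON in quotes. step_arm: Moves the arm, as the interface text tells. Its arguments: {"type":"object","properties":{"plan":{"type":"array","items":{"type":"object","properties":{"travel":{"type":"array","items":{"type":"number","minimum":-1,"maximum":1}},"rotation":{"type":"array","items":{"type":"number","minimum":-1,"maximum":1}},"fingers":{"type":"number"}}}},"squeeze":{"type":"number"}},"required":["plan"]}

```bash
mkdir -p pics; ls; cat > h.py <<'E'
import numpy as np, cv2
from scipy.spatial.transform import Rotation as R
from bench import *
def save(c,n):
    d=capture(c); cv2.imwrite('pics/'+n,d['color'][...,::-1]); return d
def tips(c,names):
    for n in names:
        try: print(c,n,[(np.round(r['at'],3).tolist(),round(r['p'],2)) for r in tip_of(c,n)][:4])
        except Exception as e: print(c,n,e)
def ray(d,uv):
    Rm=cv2.Rodrigues(np.array(d['rvec'],float))[0]; t=np.array(d['tvec'],float).ravel()
    v=Rm.T@np.linalg.inv(d['K'])@np.array([uv[0],uv[1],1.]); return -Rm.T@t, v
def atz(d,uv,z):
    o,v=ray(d,uv); return o+v*(z-o[2])/v[2]
def proj(d,P): return cv2.projectPoints(np.array(P,float).reshape(-1,1,3),np.array(d['rvec'],float),np.array(d['tvec'],float),d['K'],None)[0].reshape(-1,2)
E
python3 - <<'E'
from h import *
names=['tester','lever_pivot','lever_tip','switch_mouth','key','key_mid','key_tip','rest','rest_seat','tape_roll','blue_cap','press_die_3']
a=save('scene','s1.png'); tips('scene',names)
b=save('top','t1.png'); tips('top',names)
for d in(a,b): print(np.round(ray(d,(280,210)),3).tolist())
cv2.imwrite('pics/st1.png',np.hstack([a['color'],b['color']])[...,::-1][:, :])
o=get_obs(); print({k:np.round(v,3).tolist() for k,v in o.items()})
E
```

```text
pics
scene tester [([0.544, -0.283, -0.002], 0.89)]
scene lever_pivot [([0.544, -0.334, 0.128], 0.87)]
scene lever_tip [([0.562, -0.339, 0.205], 0.48)]
scene switch_mouth [([0.552, -0.21, 0.05], 0.6)]
scene key [([0.499, 0.334, 0.0], 0.72), ([0.501, 0.332, 0.018], 0.59)]
scene key_mid [([0.505, 0.336, 0.015], 0.97)]
scene key_tip [([0.564, 0.348, 0.015], 0.92)]
scene rest [([0.52, 0.055, 0.002], 0.82)]
scene rest_seat [([0.518, 0.06, 0.065], 0.63), ([0.803, -0.246, 0.064], 0.6), ([0.566, 0.349, 0.013], 0.16)]
scene tape_roll [([0.627, 0.165, 0.003], 0.54), ([0.567, 0.345, 0.011], 0.28), ([0.492, 0.46, 0.003], 0.25)]
scene blue_cap [([0.737, -0.078, -0.001], 0.53)]
scene press_die_3 [([0.489, 0.46, 0.002], 0.65)]
top tester [([0.548, -0.281, -0.002], 0.9)]
top lever_pivot [([0.542, -0.338, 0.126], 0.61)]
top lever_tip [([0.561, -0.339, 0.207], 0.42)]
top switch_mouth [([0.551, -0.213, 0.052], 0.55), ([0.549, -0.283, -0.001], 0.34), ([0.623, 0.161, 0.002], 0.3)]
top key [([0.5, 0.335, 0.002], 0.62)]
top key_mid [([0.503, 0.335, 0.015], 0.97)]
top key_tip [([0.562, 0.343, 0.013], 0.93)]
top rest [([0.802, -0.245, -0.003], 0.86), ([0.523, 0.057, 0.003], 0.71)]
top rest_seat [([0.803, -0.245, 0.069], 0.9), ([0.515, 0.059, 0.067], 0.71)]
top tape_roll [([0.547, -0.214, 0.051], 0.57), ([0.625, 0.162, 0.002], 0.48), ([0.489, 0.463, 0.002], 0.39)]
top blue_cap [([0.738, -0.077, 0.001], 0.65)]
top press_die_3 [([0.488, 0.465, 0.002], 0.63)]
[[-0.368, 0.604, 0.828], [0.76, -0.406, -0.507]]
[[0.585, 0.075, 1.258], [0.018, -0.011, -1.0]]
{'time': 1.3, 'joint_positions': [1.173, 0.383, 0.016, 1.37, -0.006, 1.388, -0.046], 'dq': [0.0, -0.001, 0.001, 0.001, -0.0, 0.0, -0.0], 'joint_efforts': [0.0, -62.734, 0.843, -37.207, 0.016, 0.003, 0.0], 'ee_pos': [0.205, -0.59, 0.231], 'tool_rot': [0.986, 0.167, 0.0, -0.0], 'contact_force': [0.344, 0.018, -0.089], 'torque': [-0.013, -0.032, -0.019], 'grip_force': 0.0, 'width': 0.085}
```

View pics.

View pics/s1.png

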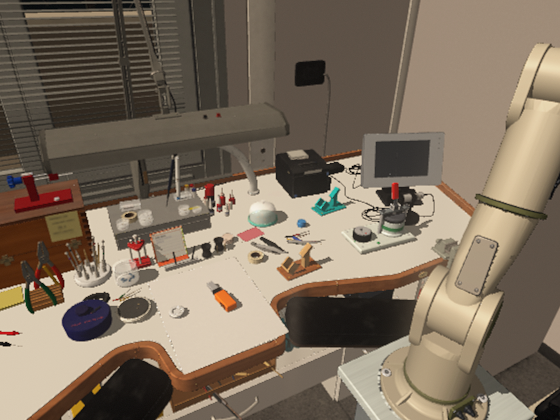

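View pics/t1.png

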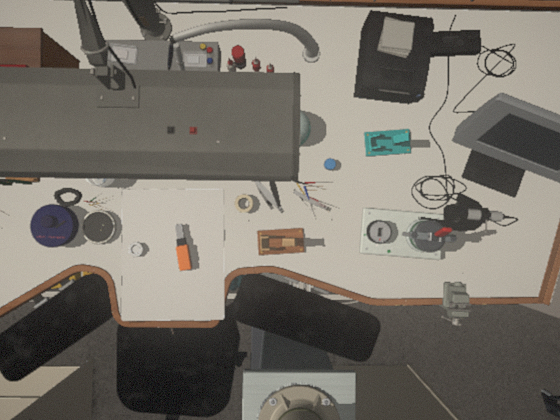

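```bash
python3 - <<'E'
from h import *
d=capture('top'); im=d['color'][...,::-1]
c=lambda u,v,w,h,s: cv2.resize(im[v:v+h,u:u+w],(w*s,h*s),interpolation=cv2.INTER_CUBIC)
A=c(250,220,90,45,4);B=c(150,215,60,60,3);C=c(350,195,120,70,6)
s=capture('scene');S=s['color'][...,::-1]
D=cv2.resize(S[235:285,265:325],(360,300),interpolation=cv2.INTER_CUBIC)
out=np.zeros((600,800,3),np.uint8)
out[:180,:360]=A; out[180:360,:180]=B; out[:300,370:730]=D
C=cv2.resize(C,(400,233)); out[360:593,:400]=C
E_=cv2.resize(S[175:255,335:430],(380,290),interpolation=cv2.INTER_CUBIC); out[305:595,410:790]=E_
cv2.imwrite('pics/c1.png',out)
for n in ['tester','key','rest']:
    for r in outline_of('top',n)[:2]:
        p=np.argwhere(r['pixels'])[:,::-1].astype(np.float32)
        z={'tester':.022,'key':.022,'rest':.006}[n]
        w=np.array([atz(d,q,z)[:2] for q in p],np.float32)
        print(n,r['p'],len(p),cv2.minAreaRect(w),w.mean(0))
E
```

```text
tester 0.86 4016 ((0.5435867309570312, -0.2974321246147156), (0.2720954418182373, 0.13407862186431885), 86.13689422607422) [ 0.5438196  -0.28434834]
key 0.64 538 ((0.5000225901603699, 0.33389124274253845), (0.12938210368156433, 0.03917287290096283), 11.34872055053711) [0.49202913 0.3315808 ]
rest 0.9 1119 ((0.8026681542396545, -0.2425510734319687), (0.07232578098773956, 0.13163116574287415), 5.064272880554199) [ 0.80322534 -0.2417141 ]
rest 0.87 1147 ((0.5169243812561035, 0.059579961001873016), (0.07298170030117035, 0.12942247092723846), 4.636178016662598) [0.51797575 0.05876025]
```

View pics/c1.png

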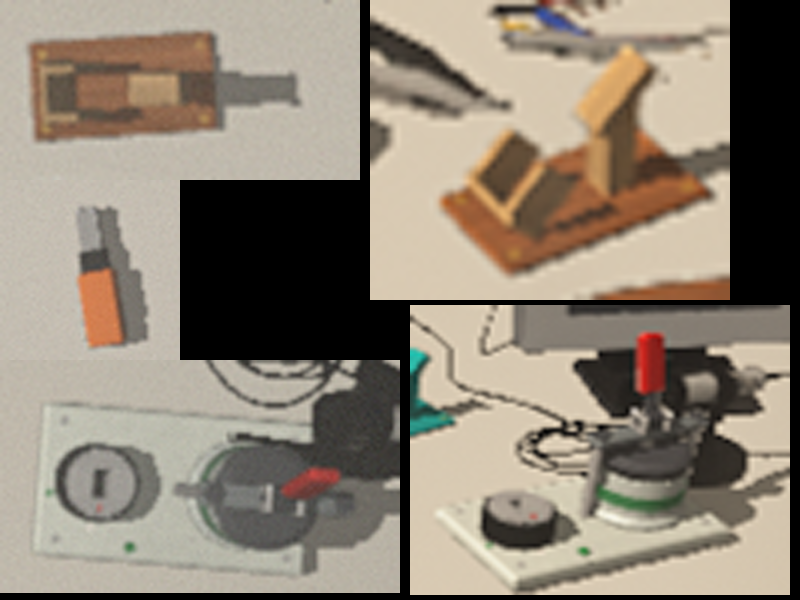

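```bash
cat >> h.py <<'E'
def tri(a,ua,b,ub):
    o1,v1=ray(a,ua);o2,v2=ray(b,ub)
    s=np.linalg.lstsq(np.c_[v1,-v2],o2-o1,rcond=None)[0]
    p,q=o1+s[0]*v1,o2+s[1]*v2; return np.round((p+q)/2,3),round(float(np.linalg.norm(p-q)),3)
def Rt(zdir,ydir):
    z=np.array(zdir,float);z/=np.linalg.norm(z);y=np.array(ydir,float);y-=z*(y@z);y/=np.linalg.norm(y)
    return np.c_[np.cross(y,z),y,z]
def go(p,Rm=None):
    "delta from measured pose, tool axes: travel in units of .5 m (sum), rotation in units .08 (sum)"
    o=get_obs();R0=R.from_quat(o['tool_rot']);d=np.array(p)-o['ee_pos']
    rv=np.zeros(3) if Rm is None else (R0.inv()*R.from_matrix(Rm)).as_rotvec()
    print('t',round(o['time'],2),'pos',np.round(o['ee_pos'],4),'travel before turn',np.round(R0.inv().apply(d)/.5,4),'after turn',np.round((R0*R.from_rotvec(rv)).inv().apply(d)/.5,4),'turn',np.round(rv/.08,3))
E
python3 - <<'E'
from h import *
a=capture('scene');b=capture('top')
print('knob',tri(a,(405,197),b,(494,217)))
print('lampend',tri(a,(285,125),b,(298,120)), 'lampfrontright',tri(a,(287,130),b,(298,178)))
for z in(0,.1,.2): print(z,np.round([atz(b,q,z)[:2] for q in [(447,215),(465,198),(515,215)]],3).tolist())
P=np.array([.543,-.336,.126]);
ty=-3.9*np.pi/180
go([.63,-.345,.30],Rt([0,0,-1],[np.sin(-ty),-np.cos(ty),0]))
go([.63,-.345,.30],Rt([0,0,-1],[np.cos(ty),np.sin(ty),0]))
E
```

```text
knob (array([ 0.607, -0.483,  0.1  ]), 0.047)
lampend (array([0.765, 0.013, 0.4  ]), 0.045) lampfrontright (array([0.662, 0.034, 0.416]), 0.004)
0 [[0.599, -0.418], [0.648, -0.47], [0.601, -0.616]]
0.1 [[0.598, -0.379], [0.643, -0.427], [0.6, -0.561]]
0.2 [[0.597, -0.34], [0.638, -0.384], [0.599, -0.506]]
t 1.65 pos [ 0.2054 -0.5903  0.2313] travel before turn [ 0.9633 -0.1843 -0.1374] after turn [ 0.8806 -0.4317 -0.1374] turn [-1.000e-03 -1.000e-03  3.335e+00]
t 1.65 pos [ 0.2054 -0.5903  0.2313] travel before turn [ 0.9633 -0.1843 -0.1374] after turn [ 0.5472  0.8139 -0.1374] turn [ 0.0000e+00 -1.0000e-03 -1.4599e+01]
```

step_arm --plan '[{"travel": [0.03, -0.005, -0.02], "rotation": [0, 0, 0], "fingers": -1}, {"travel": [0.062, -0.013, -0.02], "rotation": [0, 0, 0], "fingers": -1}, {"travel": [0.07, -0.017, -0.02], "rotation": [0, 0, 0], "fingers": -1}, {"travel": [0.07, -0.017, -0.02], "rotation": [0, 0, 0], "fingers": -1}, {"travel": [0.07, -0.017, -0.02], "rotation": [0, 0, 0], "fingers": -1}, {"travel": [0.07, -0.017, -0.02], "rotation": [0, 0, 0], "fingers": -1}, {"travel": [0.07, -0.017, -0.018], "rotation": [0, 0, 0], "fingers": -1}, {"travel": [0.07, -0.017, 0], "rotation": [0, 0, 0], "fingers": -1}, {"travel": [0.07, -0.017, 0], "rotation": [0, 0, 0], "fingers": -1}, {"travel": [0.07, -0.017, 0], "rotation": [0, 0, 0], "fingers": -1}, {"travel": [0.07, -0.017, 0], "rotation": [0, 0, 0], "fingers": -1}, {"travel": [0.07, -0.017, 0], "rotation": [0, 0, 0], "fingers": -1}, {"travel": [0.07, -0.017, 0], "rotation": [0, 0, 0], "fingers": -1}, {"travel": [0.05, -0.013, 0], "rotation": [0, 0, 0.8], "fingers": -1}, {"travel": [0, 0, 0], "rotation": [0, 0, 0.9], "fingers": -1}, {"travel": [0, 0, 0], "rotation": [0, 0, 0.9], "fingers": -1}, {"travel": [0, 0, 0], "rotation": [0, 0, 0.7], "fingers": -1}, {"travel": [0, 0, 0], "rotation": [0, 0, 0], "fingers": -1}]'

```text
time: 3.15
ee_pos: [0.6005, -0.3372, 0.3001]
tool_rot: [0.999, 0.034, -0.0, -0.0]
contact_force: [-1.1, 0.7, 0.2]
width: -0.0002
grip_force: 0.0
```

```bash
python3 - <<'E'
from h import *
ty=-3.9*np.pi/180;Rm=Rt([0,0,-1],[np.sin(-ty),-np.cos(ty),0])
go([.603,-.337,.175],Rm); print(get_obs()['joint_positions'])
a=capture('scene');cv2.imwrite('pics/c2.png',cv2.resize(a['color'][130:270,320:480,::-1],(640,560),interpolation=cv2.INTER_CUBIC))
E
```

```text
t 3.15 pos [ 0.6005 -0.3372  0.3001] travel before turn [ 5.200e-03 -1.000e-04  2.502e-01] after turn [ 5.100e-03 -1.000e-04  2.502e-01] turn [-0.002  0.004  0.008]
[ 0.52982245  0.52507859 -0.11294969  1.01771572  0.05658888  1.60184774
 -1.06840082]
```

View pics/c2.png

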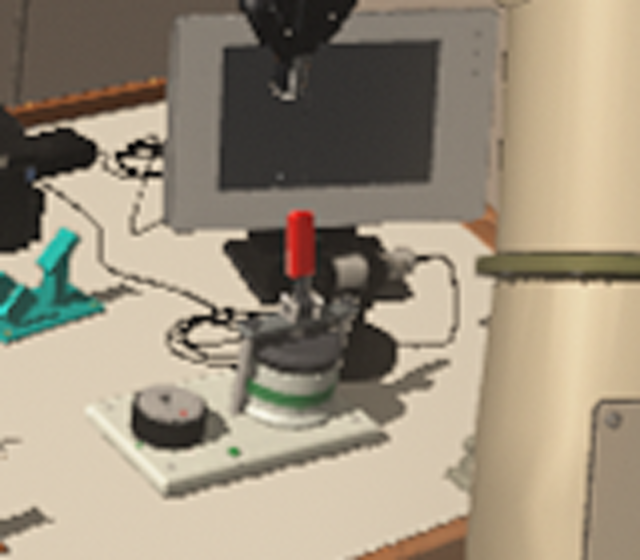

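step_arm --plan '[{"travel": [0.002, 0, 0.05], "fingers": -1}, {"travel": [0.002, 0, 0.06], "fingers": -1}, {"travel": [0, 0, 0.06], "fingers": -1}, {"travel": [0, 0, 0.05], "fingers": -1}, {"travel": [0, 0, 0.03], "fingers": -1}, {"travel": [-0.02, 0, 0], "fingers": -1}, {"travel": [-0.02, 0, 0], "fingers": -1}, {"travel": [-0.02, 0, 0], "fingers": -1}, {"travel": [-0.02, 0, 0], "fingers": -1}, {"travel": [-0.02, 0, 0], "fingers": -1}, {"travel": [-0.02, 0, 0], "fingers": -1}, {"travel": [-0.02, 0, 0], "fingers": -1}, {"travel": [-0.02, 0, 0], "fingers": -1}, {"travel": [-0.02, 0, 0], "fingers": -1}, {"travel": [-0.02, 0, 0], "fingers": -1}, {"travel": [-0.02, 0, 0], "fingers": -1}, {"travel": [-0.01, 0, 0], "fingers": -1}, {"travel": [0, 0, 0], "fingers": -1}, {"travel": [0, 0, 0], "fingers": -1}]'

```text
validation failed for argument at $.pl...
```

```bash
python3 - <<'E'
from h import *
capture('scene');tips('scene',['lever_tip','key_mid','key_tip']);capture('top');tips('top',['lever_tip'])
k=np.radians(10);kx=np.array([np.cos(k),np.sin(k),0]);Rm=Rt([0,0,-1],[np.sin(k),-np.cos(k),0])
km=np.array([.503,.335,.011]);go(km-kx*.025+[0,0,.13],Rm)
E
```

```text
scene lever_tip [([0.561, -0.338, 0.205], 0.61), ([0.544, -0.284, -0.003], 0.44)]
scene key_mid [([0.561, -0.337, 0.204], 0.66), ([0.502, 0.337, 0.015], 0.59)]
scene key_tip [([0.563, 0.35, 0.013], 0.58), ([0.552, -0.212, 0.052], 0.43)]
top lever_tip []
t 3.5 pos [ 0.6001 -0.3376  0.3004] travel before turn [-0.1476 -1.3505  0.3188] after turn [-0.0077 -1.3585  0.3188] turn [-1.000e-03 -2.000e-03 -1.289e+00]
```

step_arm --plan '[{"travel": [0.003, 0, 0.05], "rotation": [0, 0, 0], "fingers": -1}, {"travel": [0.003, 0, 0.06], "rotation": [0, 0, 0], "fingers": -1}, {"travel": [0, 0, 0.06], "rotation": [0, 0, 0], "fingers": -1}, {"travel": [0, 0, 0.05], "rotation": [0, 0, 0], "fingers": -1}, {"travel": [0, 0, 0.03], "rotation": [0, 0, 0], "fingers": -1}, {"travel": [-0.02, 0, 0], "rotation": [0, 0, 0], "fingers": -1}, {"travel": [-0.02, 0, 0], "rotation": [0, 0, 0], "fingers": -1}, {"travel": [-0.02, 0, 0], "rotation": [0, 0, 0], "fingers": -1}, {"travel": [-0.02, 0, 0], "rotation": [0, 0, 0], "fingers": -1}, {"travel": [-0.02, 0, 0], "rotation": [0, 0, 0], "fingers": -1}, {"travel": [-0.02, 0, 0], "rotation": [0, 0, 0], "fingers": -1}, {"travel": [-0.02, 0, 0], "rotation": [0, 0, 0], "fingers": -1}, {"travel": [-0.02, 0, 0], "rotation": [0, 0, 0], "fingers": -1}, {"travel": [-0.02, 0, 0], "rotation": [0, 0, 0], "fingers": -1}, {"travel": [-0.02, 0, 0], "rotation": [0, 0, 0], "fingers": -1}, {"travel": [-0.02, 0, 0], "rotation": [0, 0, 0], "fingers": -1}, {"travel": [-0.01, 0, 0], "rotation": [0, 0, 0], "fingers": -1}, {"travel": [0, 0, 0], "rotation": [0, 0, 0], "fingers": -1}, {"travel": [0, 0, 0], "rotation": [0, 0, 0], "fingers": -1}]'

```text
time: 5.08
ee_pos: [0.4882, -0.3457, 0.1754]
tool_rot: [0.999, 0.035, -0.0, 0.0]
contact_force: [0.3, 0.3, 1.0]
width: -0.0001
grip_force: 0.0
```

```bash
python3 - <<'E'
from h import *
capture('scene');tips('scene',['lever_tip','key_mid','key_tip']);capture('top');tips('top',['lever_tip'])
k=np.radians(10);kx=np.array([np.cos(k),np.sin(k),0]);Rm=Rt([0,0,-1],[np.sin(k),-np.cos(k),0])
km=np.array([.503,.335,.011]);go(km-kx*.025+[0,0,.13],Rm)
E
```

```text
scene lever_tip [([0.458, -0.329, 0.136], 0.63), ([0.492, 0.458, 0.002], 0.44)]
scene key_mid [([0.505, 0.334, 0.014], 0.55)]
scene key_tip [([0.567, 0.349, 0.013], 0.81)]
top lever_tip [([0.452, -0.333, 0.14], 0.64)]
t 5.38 pos [ 0.4889 -0.3452  0.1751] travel before turn [ 0.0755 -1.3497  0.0686] after turn [ 0.214  -1.3347  0.0683] turn [-0.003  0.    -1.288]
```

step_arm --plan '[{"travel": [0, -0.01, -0.05], "rotation": [0, 0, 0], "fingers": -1}, {"travel": [0, -0.06, -0.04], "rotation": [0, 0, 0], "fingers": -1}, {"travel": [0, -0.08, 0], "rotation": [0, 0, 0], "fingers": -1}, {"travel": [0, -0.08, 0], "rotation": [0, 0, 0], "fingers": -1}, {"travel": [0, -0.08, 0], "rotation": [0, 0, 0], "fingers": -1}, {"travel": [0, -0.08, 0], "rotation": [0, 0, 0], "fingers": -1}, {"travel": [0, -0.08, 0], "rotation": [0, 0, 0], "fingers": -1}, {"travel": [0, -0.08, 0], "rotation": [0, 0, 0], "fingers": -1}, {"travel": [0, -0.08, 0], "rotation": [0, 0, 0], "fingers": -1}, {"travel": [0, -0.08, 0], "rotation": [0, 0, 0], "fingers": -1}, {"travel": [0, -0.08, 0], "rotation": [0, 0, 0], "fingers": 1}, {"travel": [0.01, -0.08, 0], "rotation": [0, 0, 0], "fingers": 1}, {"travel": [0.01, -0.08, 0], "rotation": [0, 0, -0.3], "fingers": 1}, {"travel": [0.015, -0.08, 0.01], "rotation": [0, 0, -0.3], "fingers": 1}, {"travel": [0.015, -0.08, 0.03], "rotation": [0, 0, -0.3], "fingers": 1}, {"travel": [0.015, -0.08, 0.04], "rotation": [0, 0, -0.3], "fingers": 1}, {"travel": [0.01, -0.08, 0.04], "rotation": [0, 0, -0.3], "fingers": 1}, {"travel": [0.01, -0.07, 0.02], "rotation": [0, 0, 0], "fingers": 1}, {"travel": [0, -0.005, 0], "rotation": [0, 0, 0], "fingers": 1}]'

```text
time: 6.97
ee_pos: [0.4648, 0.3282, 0.1513]
tool_rot: [0.995, 0.1, -0.002, -0.002]
contact_force: [-1.4, 0.8, -0.0]
width: 0.0854
grip_force: 0.0
```

```bash
python3 - <<'E'
from h import *
k=np.radians(11);kx=np.array([np.cos(k),np.sin(k),0]);Rm=Rt([0,0,-1],[np.sin(k),-np.cos(k),0])
km=np.array([.503,.335,.011]);go((km-kx*.025)*[1,1,0]+[0,0,.001],Rm)
o=get_obs();w=capture('wrist');T=np.array(w['tool_from_camera']);Rw=R.from_quat(o['tool_rot']).as_matrix()
tips('wrist',['key_mid','key_tip'])
def atzw(q,z):
    v=Rw@T[:3,:3]@np.linalg.inv(w['K'])@[q[0],q[1],1]; c=Rw@T[:3,3]+o['ee_pos']; return (c+v*(z-c[2])/v[2])[:2]
hsv=cv2.cvtColor(w['color'],cv2.COLOR_RGB2HSV);m=cv2.inRange(hsv,(5,140,110),(20,255,255))
n,l,st,_=cv2.connectedComponentsWithStats(m);i=1+st[1:,4].argmax()
p=np.argwhere(l==i)[:,::-1];print(st[i]);q=np.array([atzw(x,.022) for x in p],np.float32);print(cv2.minAreaRect(q))
cv2.imwrite('pics/w1.png',w['color'][...,::-1])
for r in outline_of('wrist','key')[:1]:
    p=np.argwhere(r['pixels'])[:,::-1];q=np.array([atzw(x,.016) for x in p],np.float32);print(cv2.minAreaRect(q))
print(o['joint_positions'])
E
```

```text
t 6.97 pos [0.4648 0.3282 0.1513] travel before turn [0.029  0.0024 0.3005] after turn [0.0277 0.0011 0.3007] turn [-0.044  0.056  0.097]
wrist key_mid [([0.503, 0.333, 0.017], 0.56)]
wrist key_tip [([0.562, 0.343, 0.014], 0.64)]
[ 260  146   40   82 3143]
((0.4704020619392395, 0.32805052399635315), (0.06899313628673553, 0.03194119408726692), 10.54306697845459)
((0.498714804649353, 0.3316463530063629), (0.1315099596977234, 0.03542562946677208), 8.869452476501465)
[-0.1898997   0.38095313 -0.60658647  1.61858983  0.22233386  1.21528312
 -2.2120902 ]
```

View pics/w1.png

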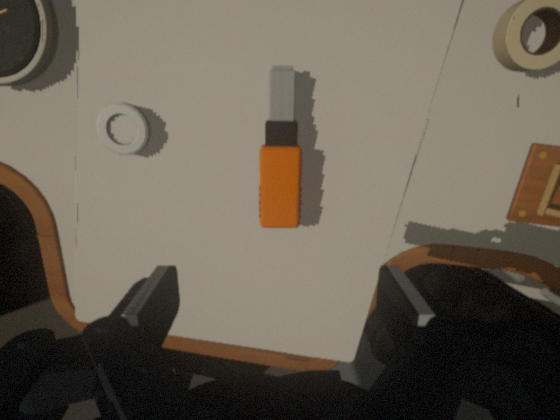

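step_arm --plan '[{"travel": [0.012, 0.001, 0.04], "rotation": [-0.04, 0.05, 0.1], "fingers": 1}, {"travel": [0.012, 0.001, 0.06], "rotation": [0, 0, 0], "fingers": 1}, {"travel": [0, 0, 0.06], "rotation": [0, 0, 0], "fingers": 1}, {"travel": [0, 0, 0.06], "rotation": [0, 0, 0], "fingers": 1}, {"travel": [0, 0, 0.05], "rotation": [0, 0, 0], "fingers": 1}, {"travel": [0, 0, 0.03], "rotation": [0, 0, 0], "fingers": 1}, {"travel": [0, 0, 0], "rotation": [0, 0, 0], "fingers": -1}, {"travel": [0, 0, 0], "rotation": [0, 0, 0], "fingers": -1}, {"travel": [0, 0, 0], "rotation": [0, 0, 0], "fingers": -1}, {"travel": [0, 0, 0], "rotation": [0, 0, 0], "fingers": -1}, {"travel": [0, 0, 0], "rotation": [0, 0, 0], "fingers": -1}, {"travel": [0, 0, 0], "rotation": [0, 0, 0], "fingers": -1}, {"travel": [0, 0, 0], "rotation": [0, 0, 0], "fingers": -1}]' --squeeze 70

```text
time: 8.25
ee_pos: [0.4832, 0.323, 0.0066]
tool_rot: [0.996, 0.091, 0.004, 0.001]
contact_force: [0.3, -1.0, 7.6]
width: 0.0322
grip_force: 71.3
```

step_arm --plan '[{"travel": [0, 0, -0.03], "rotation": [0, 0, 0], "fingers": -1}, {"travel": [0, 0, -0.05], "rotation": [0, 0, 0], "fingers": -1}, {"travel": [0, 0, -0.06], "rotation": [0, 0, 0], "fingers": -1}, {"travel": [0, 0, -0.07], "rotation": [0, 0, 0], "fingers": -1}, {"travel": [0, 0, -0.07], "rotation": [0, 0, 0], "fingers": -1}, {"travel": [0, 0, -0.07], "rotation": [0, 0, 0], "fingers": -1}, {"travel": [0, 0, -0.05], "rotation": [0, 0, 0], "fingers": -1}, {"travel": [0, 0, 0], "rotation": [0, 0, 0], "fingers": -1}]'

```text
time: 8.92
ee_pos: [0.4827, 0.3246, 0.2117]
tool_rot: [0.996, 0.091, 0.007, -0.001]
contact_force: [0.2, 0.8, -0.6]
width: 0.0322
grip_force: 70.3
```

```bash
python3 - <<'E'
from h import *
o=get_obs();print({k:np.round(v,3).tolist() for k,v in o.items()})
capture('scene');tips('scene',['key_mid','key_tip']);capture('top');tips('top',['key_mid','key_tip']);
w=capture('wrist');tips('wrist',['key_mid','key_tip']);cv2.imwrite('pics/w2.png',w['color'][...,::-1])
E
```

```text
{'time': 8.917, 'joint_positions': [-0.179, 0.349, -0.606, 1.517, 0.21, 1.326, -2.194], 'dq': [-0.006, 0.046, 0.015, 0.085, 0.019, -0.081, -0.016], 'joint_efforts': [1.147, -52.594, -5.859, -34.824, -0.114, 1.353, 0.222], 'ee_pos': [0.483, 0.325, 0.212], 'tool_rot': [0.996, 0.091, 0.007, -0.001], 'contact_force': [0.165, 0.847, -0.559], 'torque': [0.02, -0.064, -0.045], 'grip_force': 70.254, 'width': 0.032}
scene key_mid [([0.504, 0.331, 0.218], 0.81)]
scene key_tip [([0.567, 0.344, 0.219], 0.54), ([0.515, 0.062, 0.072], 0.53)]
top key_mid [([0.496, 0.325, 0.209], 0.57)]
top key_tip []
wrist key_mid [([0.501, 0.323, 0.212], 0.78)]
wrist key_tip [([0.564, 0.333, 0.208], 0.97)]
```

View pics/w2.png

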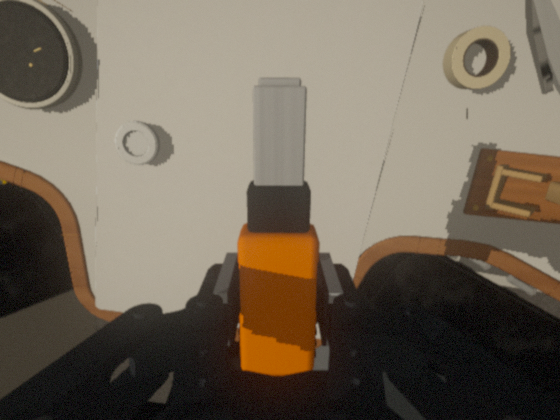

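```bash
cat >> h.py <<'E'
S=np.array([.518,.059,.066]); a_=np.radians(94.6); rx=np.array([np.cos(a_),np.sin(a_),0]); up=np.array([0,0,1.])
kxr=(rx-up)/2**.5; tzr=(-rx-up)/2**.5
Rrest=np.c_[kxr,np.cross(tzr,kxr),tzr]
def tcp_rest(off,S=S,gx=.020,gz=.0044): return S-gx*kxr+(gz-off)*tzr
E
python3 - <<'E'
from h import *
for off in(.16,.08,0): print(np.round(tcp_rest(off),3))
go(tcp_rest(.16),Rrest)
E
```

```text
[0.51  0.155 0.19 ]
[0.515 0.098 0.134]
[0.519 0.042 0.077]
t 9.37 pos [0.4803 0.3222 0.2031] travel before turn [-0.002   0.3405  0.0271] after turn [-0.2214  0.033   0.2579] turn [ -7.121  -7.946 -17.351]
```

step_arm --plan '[{"travel": [0, 0.03, -0.02], "rotation": [0, 0, 0], "fingers": -1}, {"travel": [0, 0.06, -0.02], "rotation": [0, 0, 0], "fingers": -1}, {"travel": [0, 0.07, -0.02], "rotation": [0, 0, 0], "fingers": -1}, {"travel": [0, 0.07, -0.01], "rotation": [0, 0, 0], "fingers": -1}, {"travel": [0, 0.07, 0], "rotation": [0, 0, 0], "fingers": -1}, {"travel": [0, 0.04, 0], "rotation": [-0.356, -0.397, -0.868], "fingers": -1}, {"travel": [0, 0, 0], "rotation": [-0.356, -0.397, -0.868], "fingers": -1}, {"travel": [0, 0, 0], "rotation": [-0.356, -0.397, -0.868], "fingers": -1}, {"travel": [0, 0, 0], "rotation": [-0.356, -0.397, -0.868], "fingers": -1}, {"travel": [0, 0, 0], "rotation": [-0.356, -0.397, -0.868], "fingers": -1}, {"travel": [0, 0, 0], "rotation": [-0.356, -0.397, -0.868], "fingers": -1}, {"travel": [0, 0, 0], "rotation": [-0.356, -0.397, -0.868], "fingers": -1}, {"travel": [0, 0, 0], "rotation": [-0.356, -0.397, -0.868], "fingers": -1}, {"travel": [0, 0, 0], "rotation": [-0.356, -0.397, -0.868], "fingers": -1}, {"travel": [0, 0, 0], "rotation": [-0.356, -0.397, -0.868], "fingers": -1}, {"travel": [0, 0, 0], "rotation": [-0.356, -0.397, -0.868], "fingers": -1}, {"travel": [0, 0, 0], "rotation": [-0.356, -0.397, -0.868], "fingers": -1}, {"travel": [0, 0, 0], "rotation": [-0.356, -0.397, -0.868], "fingers": -1}]'

```text
time: 10.87
ee_pos: [0.5115, 0.1556, 0.239]
tool_rot: [0.819, 0.508, -0.18, 0.196]
contact_force: [-0.3, 0.1, -0.4]
width: 0.0322
grip_force: 70.3
```

```bash
python3 - <<'E'
from h import *
go(tcp_rest(.16),Rrest);print(np.round(get_obs()['joint_positions'],2))
E
```

```text
t 10.87 pos [0.5115 0.1556 0.239 ] travel before turn [ 0.0458 -0.0149  0.085 ] after turn [ 0.0678 -0.0025  0.0703] turn [-2.468 -2.778 -6.031]
[-0.18  0.51 -0.62  1.36  0.59  1.81 -1.26]
```

step_arm --plan '[{"travel": [0, 0, 0], "rotation": [-0.353, -0.397, -0.862], "fingers": -1}, {"travel": [0, 0, 0], "rotation": [-0.353, -0.397, -0.862], "fingers": -1}, {"travel": [0, 0, 0], "rotation": [-0.353, -0.397, -0.862], "fingers": -1}, {"travel": [0, 0, 0], "rotation": [-0.353, -0.397, -0.862], "fingers": -1}, {"travel": [0, 0, 0], "rotation": [-0.353, -0.397, -0.862], "fingers": -1}, {"travel": [0, 0, 0], "rotation": [-0.353, -0.397, -0.862], "fingers": -1}, {"travel": [0, 0, 0], "rotation": [-0.353, -0.397, -0.862], "fingers": -1}, {"travel": [0, 0, 0], "rotation": [0, 0, 0], "fingers": -1}]'

```text
time: 11.53
ee_pos: [0.5102, 0.1567, 0.2382]
tool_rot: [0.625, 0.68, -0.26, 0.281]
contact_force: [0.2, 0.9, -1.4]
width: 0.0323
grip_force: 70.3
```

```bash
python3 - <<'E'
from h import *
go(tcp_rest(.16),Rrest);print(np.round(get_obs()['joint_positions'],2))
capture('scene');tips('scene',['key_mid','key_tip','rest','rest_seat']);capture('top');tips('top',['key_mid','key_tip','rest','rest_seat'])
o=get_obs();capture('wrist');tips('wrist',['key_mid','key_tip','rest','rest_seat'])
Rm=R.from_quat(o['tool_rot']).as_matrix();print('pred mid',o['ee_pos']+Rm@[.02,0,-.0044],'tip',o['ee_pos']+Rm@[.085,0,-.0044])
E
```

```text
t 11.53 pos [0.5102 0.1567 0.2382] travel before turn [ 0.0649 -0.      0.0709] after turn [ 0.0649 -0.0002  0.0709] turn [0.014 0.004 0.053]
[-0.29  0.56 -0.67  1.44  0.83  1.89 -0.9 ]
scene key_mid [([0.547, -0.285, -0.002], 0.56)]
scene key_tip [([0.505, 0.221, 0.183], 0.55)]
scene rest [([0.805, -0.237, 0.001], 0.85), ([0.521, 0.056, 0.001], 0.63)]
scene rest_seat [([0.805, -0.246, 0.064], 0.89), ([0.518, 0.06, 0.066], 0.6)]
top key_mid [([0.513, 0.174, 0.227], 0.84)]
top key_tip [([0.509, 0.214, 0.188], 0.63)]
top rest [([0.518, 0.06, 0.003], 0.89), ([0.803, -0.24, 0.001], 0.79)]
top rest_seat [([0.802, -0.246, 0.068], 0.74), ([0.514, 0.06, 0.066], 0.63)]
wrist key_mid [([0.506, 0.214, 0.183], 0.61), ([0.512, 0.165, 0.221], 0.5)]
wrist key_tip [([0.508, 0.212, 0.185], 0.64)]
wrist rest [([0.806, -0.244, 0.002], 0.8), ([0.515, 0.056, 0.004], 0.74)]
wrist rest_seat [([0.807, -0.247, 0.066], 0.61)]
pred mid [0.51026183 0.1723973  0.22873341] tip [0.50688987 0.21831079 0.1828468 ]
```

```bash
python3 - <<'E'
from h import *
t=tcp_rest(.002,S=np.array([.5175,.059,.066])-.004*kxr,gx=.018);print(t);go(t,Rrest)
E
```

```text
[0.5188837  0.04180217 0.07985929]
t 12.28 pos [0.5114 0.1554 0.2396] travel before turn [ 0.0644 -0.0033  0.387 ] after turn [ 0.0649 -0.0032  0.3869] turn [-0.007 -0.017 -0.048]
```

step_arm --plan '[{"travel": [0.03, -0.001, 0], "rotation": [0, 0, 0], "fingers": -1}, {"travel": [0.034, -0.001, 0], "rotation": [0, 0, 0], "fingers": -1}, {"travel": [0, 0, 0.04], "rotation": [0, 0, 0], "fingers": -1}, {"travel": [0, 0, 0.05], "rotation": [0, 0, 0], "fingers": -1}, {"travel": [0, 0, 0.05], "rotation": [0, 0, 0], "fingers": -1}, {"travel": [0, 0, 0.05], "rotation": [0, 0, 0], "fingers": -1}, {"travel": [0, 0, 0.04], "rotation": [0, 0, 0], "fingers": -1}, {"travel": [0, 0, 0.03], "rotation": [0, 0, 0], "fingers": -1}, {"travel": [0, 0, 0], "rotation": [0, 0, 0], "fingers": -1}]'

```text
time: 13.03
ee_pos: [0.515, 0.0837, 0.1223]
tool_rot: [0.628, 0.677, -0.261, 0.281]
contact_force: [-0.4, -0.3, -0.6]
width: 0.0321
grip_force: 70.3
```

```bash
python3 - <<'E'
from h import *
t=tcp_rest(.002,S=np.array([.5175,.059,.066])-.004*kxr,gx=.018);go(t,Rrest);print(np.round(get_obs()['joint_positions'],2))
a=capture('scene');tips('scene',['key_tip','key_mid']);b=capture('top');tips('top',['key_tip','key_mid'])
o=get_obs();w=capture('wrist');tips('wrist',['key_tip','key_mid','rest_seat','rest'])
z=lambda im,s:cv2.resize(im,s,interpolation=cv2.INTER_CUBIC)
cv2.imwrite('pics/c3.png',np.hstack([z(a['color'][200:290,240:340],(400,360)),z(w['color'],(400,360))])[...,::-1])
E
```

```text
t 13.03 pos [0.515  0.0837 0.1223] travel before turn [0.0007 0.0017 0.1195] after turn [0.0005 0.0011 0.1195] turn [-0.064  0.02  -0.037]
[-0.19  0.61 -0.63  1.66  0.88  1.65 -0.99]
scene key_tip [([0.512, 0.149, 0.067], 0.57)]
scene key_mid [([0.514, 0.102, 0.115], 0.63), ([0.521, 0.057, 0.003], 0.58), ([0.516, 0.095, 0.106], 0.22)]
top key_tip [([0.51, 0.149, 0.074], 0.68), ([0.515, 0.101, 0.107], 0.18)]
top key_mid [([0.516, 0.108, 0.118], 0.66)]
wrist key_tip [([0.511, 0.145, 0.07], 0.94)]
wrist key_mid [([0.521, 0.11, 0.121], 0.74)]
wrist rest_seat [([0.804, -0.244, 0.068], 0.57)]
wrist rest [([0.806, -0.245, 0.0], 0.81)]
```

View pics/c3.png

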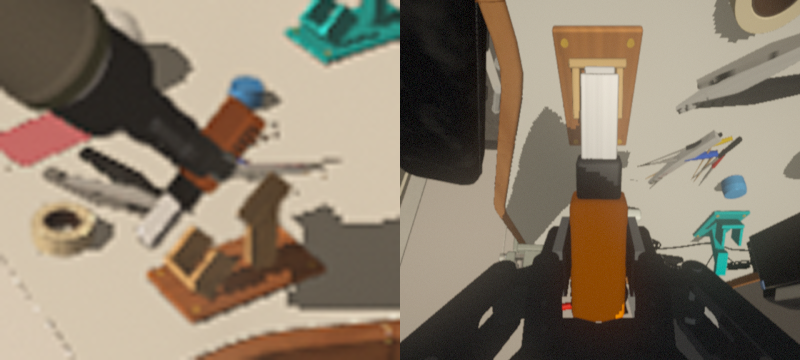

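step_arm --plan '[{"travel": [0, 0.001, 0.03], "rotation": [0, 0, 0], "fingers": -1}, {"travel": [0, 0, 0.03], "rotation": [0, 0, 0], "fingers": -1}, {"travel": [0, 0, 0.02], "rotation": [0, 0, 0], "fingers": -1}, {"travel": [0, 0, 0.02], "rotation": [0, 0, 0], "fingers": -1}, {"travel": [0, 0, 0.01], "rotation": [0, 0, 0], "fingers": -1}, {"travel": [0, 0, 0.006], "rotation": [0, 0, 0], "fingers": -1}, {"travel": [0, 0, 0.003], "rotation": [0, 0, 0], "fingers": -1}, {"travel": [0, 0, 0], "rotation": [0, 0, 0], "fingers": -1}, {"travel": [0, 0, 0], "rotation": [0, 0, 0], "fingers": -1}]'

```text
time: 14.33
ee_pos: [0.52, 0.0451, 0.0831]
tool_rot: [0.628, 0.678, -0.258, 0.281]
contact_force: [-0.4, -0.5, -0.4]
width: 0.0321
grip_force: 70.3
```

```bash
python3 - <<'E'
from h import *
t=tcp_rest(.002,S=np.array([.5175,.059,.066])-.004*kxr,gx=.018);go(t,Rrest)
capture('scene');tips('scene',['key_tip','key_mid']);capture('top');tips('top',['key_tip','key_mid'])
print(S+.065*kxr,S)
E
```

```text
t 14.33 pos [0.52   0.0451 0.0831] travel before turn [ 0.     -0.0027  0.0092] after turn [ 0.0001 -0.0027  0.0092] turn [ 0.003 -0.022 -0.048]
scene key_tip [([0.517, 0.112, 0.03], 0.72)]
scene key_mid [([0.52, 0.064, 0.078], 0.7)]
top key_tip [([0.515, 0.106, 0.031], 0.89), ([0.624, 0.16, 0.002], 0.64)]
top key_mid [([0.517, 0.063, 0.074], 0.57), ([0.514, 0.058, 0.069], 0.31)]
[0.5143139  0.10481389 0.02003806] [0.518 0.059 0.066]
```

step_arm --plan '[{"travel": [0, 0, 0.004], "rotation": [0, 0, 0], "fingers": -1}, {"travel": [0, 0, 0.004], "rotation": [0, 0, 0], "fingers": -1}, {"travel": [0, 0, 0.003], "rotation": [0, 0, 0], "fingers": -1}, {"travel": [0, 0, 0.003], "rotation": [0, 0, 0], "fingers": -1}, {"travel": [0, 0, 0], "rotation": [0, 0, 0], "fingers": -1}, {"travel": [0, 0, 0], "rotation": [0, 0, 0], "fingers": -1}]'

```text
time: 15.13
ee_pos: [0.5202, 0.0395, 0.0778]
tool_rot: [0.628, 0.678, -0.259, 0.281]
contact_force: [-0.3, 0.8, -0.7]
width: 0.0324
grip_force: 70.3
```

step_arm --plan '[{"travel": [0, 0, 0.003], "rotation": [0, 0, 0], "fingers": -1}, {"travel": [0, 0, 0.003], "rotation": [0, 0, 0], "fingers": -1}, {"travel": [0, 0, 0], "rotation": [0, 0, 0], "fingers": -1}, {"travel": [0, 0, 0], "rotation": [0, 0, 0], "fingers": -1}]'

```text
time: 15.47
ee_pos: [0.5205, 0.0385, 0.0767]
tool_rot: [0.628, 0.678, -0.258, 0.281]
contact_force: [-3.1, 4.2, 6.9]
width: 0.0324
grip_force: 71.3
```

```bash
python3 - <<'E'
from h import *
t=tcp_rest(.0,S=np.array([.5175,.059,.066])-.004*kxr,gx=.018);go(t,Rrest)
capture('scene');tips('scene',['key_tip','key_mid']);capture('top');tips('top',['key_tip','key_mid'])
E
```

```text
t 15.47 pos [0.5205 0.0385 0.0767] travel before turn [ 0.0003 -0.0026 -0.0053] after turn [ 0.0003 -0.0026 -0.0053] turn [ 0.011 -0.022 -0.048]
scene key_tip [([0.518, 0.104, 0.022], 0.8)]
scene key_mid [([0.523, 0.056, 0.068], 0.66), ([0.515, 0.106, 0.021], 0.34)]
top key_tip [([0.516, 0.101, 0.024], 0.77)]
top key_mid [([0.52, 0.06, 0.072], 0.67)]
```

step_arm --plan '[{"travel": [0, -0.002, 0], "rotation": [0, 0, 0], "fingers": 0.4}, {"travel": [0, 0, 0], "rotation": [0, 0, 0], "fingers": 1}, {"travel": [0, 0, 0], "rotation": [0, 0, 0], "fingers": 1}, {"travel": [0, 0, 0], "rotation": [0, 0, 0], "fingers": 1}, {"travel": [0, 0, 0], "rotation": [0, 0, 0], "fingers": 1}, {"travel": [0, 0, -0.02], "rotation": [0, 0, 0], "fingers": 1}, {"travel": [0, 0, -0.04], "rotation": [0, 0, 0], "fingers": 1}, {"travel": [0, 0, -0.05], "rotation": [0, 0, 0], "fingers": 1}, {"travel": [0, 0, -0.06], "rotation": [0, 0, 0], "fingers": 1}, {"travel": [0, 0, -0.06], "rotation": [0, 0, 0], "fingers": 1}, {"travel": [0, 0, -0.05], "rotation": [0, 0, 0], "fingers": 1}, {"travel": [0, 0, 0], "rotation": [0, 0, 0], "fingers": 1}]'

```text
time: 16.77
ee_pos: [0.5116, 0.1418, 0.1785]
tool_rot: [0.628, 0.68, -0.255, 0.281]
contact_force: [-0.3, 1.2, 0.0]
width: 0.0852
grip_force: 0.0
```

```bash
python3 - <<'E'
from h import *
a=capture('scene');tips('scene',['key_tip','key_mid']);b=capture('top');tips('top',['key_tip','key_mid'])
w=capture('wrist');tips('wrist',['key_tip','key_mid'])
z=lambda im,s:cv2.resize(im,s,interpolation=cv2.INTER_CUBIC)
cv2.imwrite('pics/c4.png',np.hstack([z(a['color'][210:290,250:340],(400,360)),z(w['color'],(400,360))])[...,::-1])
Rk=Rt(kxr,-np.cross(tzr,kxr)); Rk2=Rt(kxr,np.cross(tzr,kxr))
go([.52,0,.3],Rk);go([.52,0,.3],Rk2);print(np.round(get_obs()['joint_positions'],2))
E
```

```text
scene key_tip [([0.518, 0.105, 0.021], 0.67)]
scene key_mid [([0.52, 0.061, 0.07], 0.9)]
top key_tip [([0.516, 0.103, 0.024], 0.67)]
top key_mid [([0.523, 0.059, 0.064], 0.92)]
wrist key_tip [([0.516, 0.098, 0.024], 0.61)]
wrist key_mid [([0.523, 0.059, 0.07], 0.94)]
t 17.22 pos [0.5114 0.135  0.1744] travel before turn [-0.369  -0.0031  0.0136] after turn [ 0.0137  0.0046 -0.3689] turn [ 2.7726e+01 -2.7000e-02  2.7737e+01]
t 17.22 pos [0.5114 0.135  0.1744] travel before turn [-0.369  -0.0031  0.0136] after turn [-0.0137 -0.0046 -0.3689] turn [ 1.900e-02  1.963e+01 -5.700e-02]
[-0.26  0.6  -0.65  1.54  0.84  1.78 -0.97]
```

View pics/c4.png

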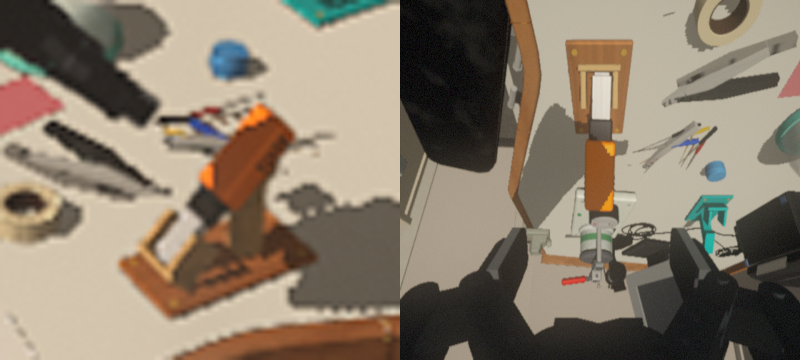

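step_arm --plan '[{"travel": [-0.04, 0, -0.04], "rotation": [0, 0, 0], "fingers": 1}, {"travel": [-0.05, 0, -0.05], "rotation": [0, 0, 0], "fingers": 1}, {"travel": [-0.05, 0, -0.05], "rotation": [0, 0, 0], "fingers": 1}, {"travel": [-0.04, 0, -0.04], "rotation": [0, 0.98, 0], "fingers": 1}, {"travel": [0, 0, 0], "rotation": [0, 0.98, 0], "fingers": 1}, {"travel": [0, 0, 0], "rotation": [0, 0.98, 0], "fingers": 1}, {"travel": [0, 0, 0], "rotation": [0, 0.98, 0], "fingers": 1}, {"travel": [0, 0, 0], "rotation": [0, 0.98, 0], "fingers": 1}, {"travel": [0, 0, 0], "rotation": [0, 0.98, 0], "fingers": 1}, {"travel": [0, 0, 0], "rotation": [0, 0.98, 0], "fingers": 1}, {"travel": [0, 0, 0], "rotation": [0, 0.98, 0], "fingers": 1}, {"travel": [0, 0, 0], "rotation": [0, 0.98, 0], "fingers": 1}, {"travel": [0, 0, 0], "rotation": [0, 0.98, 0], "fingers": 1}]'

```text
time: 18.3
ee_pos: [0.5114, 0.1355, 0.3025]
tool_rot: [0.68, 0.734, 0.002, 0.0]
contact_force: [-0.8, -0.6, -0.0]
width: 0.0855
grip_force: 0.0
```

```bash
cat >> h.py <<'E'
KM=np.array([.5215,.0597,.068]); Rk2=Rt(kxr,np.cross(tzr,kxr))
E
python3 - <<'E'
from h import *
go(KM-.122*kxr,Rk2);print(np.round(get_obs()['joint_positions'],2))
E
```

```text
t 18.3 pos [0.5114 0.1355 0.3025] travel before turn [-0.3262  0.0082  0.2955] after turn [-0.4397  0.008  -0.0203] turn [ 0.061  9.777 -0.027]
[ 0.31  0.22 -0.75  1.48  0.15  1.49 -0.36]
```

step_arm --plan '[{"travel": [-0.05, 0, 0], "rotation": [0, 0, 0], "fingers": 1}, {"travel": [-0.07, 0, 0], "rotation": [0, 0, 0], "fingers": 1}, {"travel": [-0.07, 0, 0], "rotation": [0, 0, 0], "fingers": 1}, {"travel": [-0.07, 0, 0], "rotation": [0, 0, 0], "fingers": 1}, {"travel": [-0.06, 0, 0], "rotation": [0, 0.98, 0], "fingers": 1}, {"travel": [0, 0, 0], "rotation": [0, 0.98, 0], "fingers": 1}, {"travel": [0, 0, 0], "rotation": [0, 0.98, 0], "fingers": 1}, {"travel": [0, 0, 0], "rotation": [0, 0.98, 0], "fingers": 1}, {"travel": [0, 0, 0], "rotation": [0, 0.98, 0], "fingers": 1}, {"travel": [0, 0, 0], "rotation": [0, 0.98, 0], "fingers": 1}, {"travel": [0, 0, 0], "rotation": [0, 0.98, 0], "fingers": 1}, {"travel": [0, 0, 0], "rotation": [0, 0.98, 0], "fingers": 1}, {"travel": [0, 0, 0], "rotation": [0, 0.98, 0], "fingers": 1}, {"travel": [0, 0, 0], "rotation": [0, 0.98, 0], "fingers": 1}, {"travel": [0, 0, 0], "rotation": [0, 0, 0], "fingers": 1}]'

```text
time: 19.55
ee_pos: [0.5228, -0.0273, 0.2991]
tool_rot: [0.63, 0.675, 0.261, -0.282]
contact_force: [-0.4, -1.8, -2.5]
width: 0.0853
grip_force: 0.0
```

```bash
python3 - <<'E'
from h import *
go(KM-.122*kxr,Rk2);print(np.round(get_obs()['joint_positions'],2))
E
```

```text
t 19.55 pos [ 0.5228 -0.0273  0.2991] travel before turn [-0.2047  0.0123  0.2048] after turn [-0.204   0.0113  0.2055] turn [ 0.051 -0.048 -0.111]
[ 0.88  0.44 -0.62  1.45 -0.48  1.62  0.39]
```

step_arm --plan '[{"travel": [-0.04, 0.003, 0.04], "rotation": [0.05, -0.05, -0.11], "fingers": 1}, {"travel": [-0.05, 0.003, 0.05], "rotation": [0, 0, 0], "fingers": 1}, {"travel": [-0.05, 0.003, 0.05], "rotation": [0, 0, 0], "fingers": 1}, {"travel": [-0.04, 0.002, 0.04], "rotation": [0, 0, 0], "fingers": 1}, {"travel": [-0.025, 0, 0.025], "rotation": [0, 0, 0], "fingers": 1}, {"travel": [0, 0, 0], "rotation": [0, 0, 0], "fingers": 1}, {"travel": [0, 0, 0], "rotation": [0, 0, 0], "fingers": 1}]'

```text
time: 20.13
ee_pos: [0.5296, -0.0233, 0.1575]
tool_rot: [0.624, 0.683, 0.258, -0.279]
contact_force: [0.4, 0.7, 0.6]
width: 0.0854
grip_force: 0.0
```

```bash
python3 - <<'E'
from h import *
go(KM-.012*kxr,Rk2);print(np.round(get_obs()['joint_positions'],2))
o=get_obs();w=capture('wrist');tips('wrist',['key_mid','key_tip','key']);capture('scene');tips('scene',['key_mid'])
cv2.imwrite('pics/w3.png',w['color'][...,::-1])
E
```

```text
t 20.13 pos [ 0.5296 -0.0233  0.1575] travel before turn [-0.0073 -0.0026  0.2206] after turn [-0.0086 -0.0029  0.2206] turn [-0.019  0.074  0.105]
[ 0.84  0.58 -0.59  1.59 -0.41  1.39  0.52]
wrist key_mid [([0.522, 0.058, 0.068], 0.65)]
wrist key_tip [([0.515, 0.098, 0.021], 0.97)]
wrist key [([0.518, 0.05, 0.056], 0.6)]
scene key_mid [([0.519, 0.06, 0.067], 0.7)]
```

View pics/w3.png

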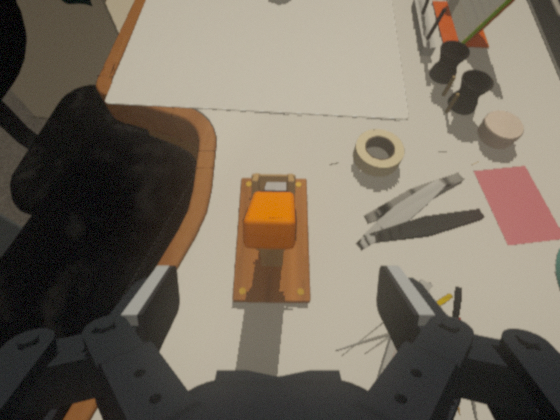

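step_arm --plan '[{"travel": [-0.004, -0.001, 0.03], "rotation": [-0.02, 0.07, 0.1], "fingers": 1}, {"travel": [-0.004, -0.001, 0.04], "rotation": [0, 0, 0], "fingers": 1}, {"travel": [0, 0, 0.04], "rotation": [0, 0, 0], "fingers": 1}, {"travel": [0, 0, 0.04], "rotation": [0, 0, 0], "fingers": 1}, {"travel": [0, 0, 0.03], "rotation": [0, 0, 0], "fingers": 1}, {"travel": [0, 0, 0.025], "rotation": [0, 0, 0], "fingers": 1}, {"travel": [0, 0, 0.015], "rotation": [0, 0, 0], "fingers": 1}, {"travel": [0, 0, 0], "rotation": [0, 0, 0], "fingers": 1}, {"travel": [0, 0, 0], "rotation": [0, 0, 0], "fingers": 1}]'

```text
time: 21.18
ee_pos: [0.5233, 0.0505, 0.077]
tool_rot: [0.627, 0.679, 0.26, -0.281]
contact_force: [0.3, 0.1, 0.1]
width: 0.085
grip_force: 0.0
```

```bash
python3 - <<'E'
from h import *
go(KM-.012*kxr,Rk2)
E
```

```text
t 21.18 pos [0.5233 0.0505 0.077 ] travel before turn [ 0.0005 -0.0021  0.002 ] after turn [ 0.0005 -0.0021  0.002 ] turn [0.021 0.003 0.009]
```

step_arm --plan '[{"travel": [0, 0, 0], "rotation": [0, 0, 0], "fingers": -1}, {"travel": [0, 0, 0], "rotation": [0, 0, 0], "fingers": -1}, {"travel": [0, 0, 0], "rotation": [0, 0, 0], "fingers": -1}, {"travel": [0, 0, 0], "rotation": [0, 0, 0], "fingers": -1}, {"travel": [0, 0, 0], "rotation": [0, 0, 0], "fingers": -1}, {"travel": [0, 0, 0], "rotation": [0, 0, 0], "fingers": -1}, {"travel": [0, 0, 0], "rotation": [0, 0, 0], "fingers": -1}, {"travel": [0, 0, 0], "rotation": [0, 0, 0], "fingers": -1}]' --squeeze 100

```text
time: 21.85
ee_pos: [0.5231, 0.0501, 0.077]
tool_rot: [0.627, 0.679, 0.26, -0.281]
contact_force: [-1.8, -4.2, 4.8]
width: 0.0328
grip_force: 98.7
```

step_arm --plan '[{"travel": [0.015, 0, 0], "rotation": [0, 0, 0], "fingers": -1}, {"travel": [0.03, 0, 0], "rotation": [0, 0, 0], "fingers": -1}, {"travel": [0.04, 0, 0], "rotation": [0, 0, 0], "fingers": -1}, {"travel": [0.04, 0, 0], "rotation": [0, 0, 0], "fingers": -1}, {"travel": [0.04, 0, -0.04], "rotation": [0, 0, 0], "fingers": -1}, {"travel": [0.05, 0, -0.05], "rotation": [0, 0, 0], "fingers": -1}, {"travel": [0.05, 0, -0.05], "rotation": [0, 0, 0], "fingers": -1}, {"travel": [0.03, 0, -0.03], "rotation": [0, -0.98, 0], "fingers": -1}, {"travel": [0, 0, 0], "rotation": [0, -0.98, 0], "fingers": -1}, {"travel": [0, 0, 0], "rotation": [0, -0.98, 0], "fingers": -1}, {"travel": [0, 0, 0], "rotation": [0, -0.98, 0], "fingers": -1}, {"travel": [0, 0, 0], "rotation": [0, -0.98, 0], "fingers": -1}, {"travel": [0, 0, 0], "rotation": [0, -0.98, 0], "fingers": -1}, {"travel": [0, 0, 0], "rotation": [0, -0.98, 0], "fingers": -1}, {"travel": [0, 0, 0], "rotation": [0, -0.98, 0], "fingers": -1}, {"travel": [0, 0, 0], "rotation": [0, -0.98, 0], "fingers": -1}, {"travel": [0, 0, 0], "rotation": [0, -0.98, 0], "fingers": -1}, {"travel": [0, 0, 0], "rotation": [0, 0, 0], "fingers": -1}]'

```text
time: 23.35
ee_pos: [0.5179, 0.1002, 0.2419]
tool_rot: [0.675, 0.738, 0.001, 0.001]
contact_force: [-1.2, 2.0, -0.4]
width: 0.0331
grip_force: 99.0
```

```bash
cat >> h.py <<'E'
ty=np.radians(-3.9); tx=np.array([np.cos(ty),np.sin(ty),0]); M=np.array([.5515,-.2115,.052])
Rsw=Rt([0,0,-1],tx)
E
python3 - <<'E'
from h import *
go([M[0],M[1],.20],Rsw);print(np.round(get_obs()['joint_positions'],2))
o=get_obs()
capture('scene');tips('scene',['key_tip','key_mid','switch_mouth']);capture('top');tips('top',['key_tip','key_mid','switch_mouth']);capture('wrist');tips('wrist',['key_tip','key_mid','switch_mouth'])
Rm=R.from_quat(o['tool_rot']).as_matrix();print('pred',o['ee_pos']+Rm@[0,0,.012],o['ee_pos']+Rm@[0,0,.077])
E
```

```text
t 23.35 pos [0.5179 0.1002 0.2419] travel before turn [-0.6269  0.0118  0.0841] after turn [-0.6174  0.1095  0.0839] turn [0.033 0.002 1.953]
[ 0.33  0.23 -0.68  1.6   0.15  1.37 -0.28]
scene key_tip [([0.52, 0.101, 0.164], 0.67)]
scene key_mid [([0.517, 0.1, 0.229], 0.66)]
scene switch_mouth [([0.552, -0.209, 0.049], 0.53)]
top key_tip [([0.621, 0.16, 0.004], 0.47)]
top key_mid []
top switch_mouth [([0.55, -0.213, 0.051], 0.59)]
wrist key_tip [([0.519, 0.086, 0.163], 0.76)]
wrist key_mid [([0.523, 0.093, 0.23], 0.7)]
wrist switch_mouth []
pred [0.51790877 0.1001922  0.22994144] [0.51808264 0.100186   0.16494167]
```

step_arm --plan '[{"travel": [-0.03, 0, 0], "rotation": [0, 0, 0], "fingers": -1}, {"travel": [-0.06, 0.001, 0], "rotation": [0, 0, 0], "fingers": -1}, {"travel": [-0.07, 0.001, 0], "rotation": [0, 0, 0], "fingers": -1}, {"travel": [-0.07, 0.002, 0], "rotation": [0, 0, 0], "fingers": -1}, {"travel": [-0.07, 0.002, 0], "rotation": [0, 0, 0], "fingers": -1}, {"travel": [-0.07, 0.002, 0], "rotation": [0, 0, 0], "fingers": -1}, {"travel": [-0.07, 0.002, 0.02], "rotation": [0, 0, 0], "fingers": -1}, {"travel": [-0.07, 0.002, 0.02], "rotation": [0, 0, 0], "fingers": -1}, {"travel": [-0.06, 0, 0.02], "rotation": [0, 0, 0], "fingers": -1}, {"travel": [-0.05, 0, 0.02], "rotation": [0.03, 0, 0.95], "fingers": -1}, {"travel": [-0.007, 0, 0], "rotation": [0, 0, 1.0], "fingers": -1}, {"travel": [0, 0, 0], "rotation": [0, 0, 0], "fingers": -1}, {"travel": [0, 0, 0], "rotation": [0, 0, 0], "fingers": -1}]'

```text
time: 25.03
ee_pos: [0.5501, -0.2168, 0.2005]
tool_rot: [0.733, 0.68, 0.0, -0.001]
contact_force: [-0.4, 0.3, -0.9]
width: 0.033
grip_force: 99.1
```

```bash
python3 - <<'E'
from h import *
go([M[0],M[1],.145],Rsw);print(np.round(get_obs()['joint_positions'],2))
capture('scene');tips('scene',['key_tip','key_mid','switch_mouth']);capture('top');tips('top',['key_tip','key_mid','switch_mouth']);w=capture('wrist');tips('wrist',['key_tip','key_mid','switch_mouth'])
cv2.imwrite('pics/w4.png',w['color'][...,::-1])
E
```

```text
t 25.03 pos [ 0.5501 -0.2168  0.2005] travel before turn [0.0106 0.0023 0.111 ] after turn [0.0109 0.0022 0.1109] turn [-0.019 -0.027 -0.077]
[ 0.68  0.37 -0.46  1.5   0.16  1.32  0.13]
scene key_tip [([0.551, -0.215, 0.119], 0.54)]
scene key_mid [([0.552, -0.217, 0.187], 0.55)]
scene switch_mouth [([0.549, -0.212, 0.05], 0.61), ([0.517, 0.061, 0.071], 0.2)]
top key_tip [([0.522, 0.058, 0.003], 0.49), ([0.547, -0.217, 0.121], 0.41)]
top key_mid [([0.55, -0.216, 0.187], 0.43)]
top switch_mouth [([0.552, -0.212, 0.053], 0.74), ([0.546, -0.282, -0.002], 0.53)]
wrist key_tip [([0.548, -0.224, 0.123], 0.78)]
wrist key_mid [([0.554, -0.217, 0.189], 0.64)]
wrist switch_mouth [([0.55, -0.216, 0.05], 0.93)]
```

View pics/w4.png

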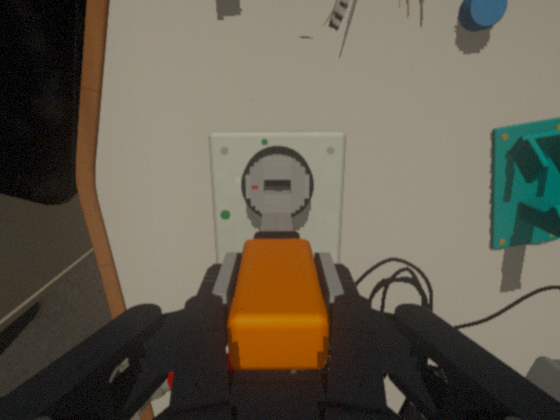

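```bash
cat >> h.py <<'E'
def wr(o,w):
    T=np.array(w['tool_from_camera']);Rw=R.from_quat(o['tool_rot']).as_matrix();Ti=np.linalg.inv(T)
    def atzw(q,z):
        v=Rw@T[:3,:3]@np.linalg.inv(w['K'])@[q[0],q[1],1]; c=Rw@T[:3,3]+o['ee_pos']; return np.round((c+v*(z-c[2])/v[2]),4)
    def pt(p):
        c=Ti[:3,:3]@p+Ti[:3,3]; u=w['K']@c; return np.round(u[:2]/u[2],1)
    return atzw,pt
E
python3 - <<'E'
from h import *
o=get_obs();w=capture('wrist');az,pt=wr(o,w);print(o['ee_pos'])
g=cv2.cvtColor(w['color'],cv2.COLOR_RGB2GRAY)
m=(g[170:204,250:306]<75).astype(np.uint8);n,l,st,ce=cv2.connectedComponentsWithStats(m)
for i in range(1,n):
    if st[i,4]>40: print('dark',st[i],ce[i]+[250,170],az(ce[i]+[250,170],.052))
# disk ring: bright pixels convex hull
hsv=cv2.cvtColor(w['color'],cv2.COLOR_RGB2HSV)
dark=(g<60).astype(np.uint8);dark[235:]=0;dark[:140]=0;dark[:,:235]=0;dark[:,320:]=0
p=np.argwhere(dark)[:,::-1].astype(np.float32);print('collar',cv2.minEnclosingCircle(p),az(cv2.minEnclosingCircle(p)[0],.05))
print([pt(np.array(q)) for q in [(.003,.008,.077),(.003,-.008,.077),(.005,.01,.075),(.005,-.01,.075)]])
print(np.array2string(g[200:236:2,262:294:3]))
E
```

```text
[ 0.54994657 -0.21719871  0.20060007]
dark [ 15  10  26  10 246] [277.3699187  184.25609756] [ 0.5495 -0.2122  0.052 ]
collar ((276.5, 192.6724090576172), 46.13273239135742) [ 0.548  -0.2203  0.05  ]
[array([290. , 211.2]), array([266.5, 211.2]), array([293.1, 209.3]), array([263.4, 209.3])]
[[117 122 124 122 121 120 121 121 121 124 119]
 [116 121 121 121 124 121 122 122 122 122 117]
 [120 123 120 120 118 119 121 121 122 122 117]
 [118 119 119 121 120 121 123 119 122 121 118]
 [117 120 121 119 121 122 122 119 121 120 117]
 [118 119 122 120 122 119 121 122 121 121 119]
 [108 117 117 117 117 115 118 115 118 114  96]
 [ 96 113 107 109 111 111 112 111 110 107  52]
 [104 112 112 113 103 110 113 111 110 109  66]
 [106 111 111 112 108 108 112 110 110 112  89]
 [108 110 109 110 107 108 111 110 110 110  85]
 [111 110 111 108 106 107 112 110 112 108  90]
 [110 110 111 112 109 109 108 110 112 111  97]
 [108 110 111 112 107 108 111 113 111 107  98]
 [109 108 106 111 110 108 108 114 111 108 101]
 [ 97  94  92  94  94  95  98  92  95  97  90]
 [ 53  50  56  50  56  51  51  53  49  55  54]
 [ 48  47  46  46  48  42  44  43  47  47  47]]
```

step_arm --plan '[{"travel": [0.012, 0.001, 0.02], "rotation": [-0.01, -0.02, -0.06], "fingers": -1}, {"travel": [0, 0, 0.03], "rotation": [0, 0, 0], "fingers": -1}, {"travel": [0, 0, 0.03], "rotation": [0, 0, 0], "fingers": -1}, {"travel": [0, 0, 0.03], "rotation": [0, 0, 0], "fingers": -1}, {"travel": [0, 0, 0.02], "rotation": [0, 0, 0], "fingers": -1}, {"travel": [0, 0, 0], "rotation": [0, 0, 0], "fingers": -1}, {"travel": [0, 0, 0], "rotation": [0, 0, 0], "fingers": -1}, {"travel": [0, 0, 0], "rotation": [0, 0, 0], "fingers": -1}]'

```text
time: 26.35
ee_pos: [0.5514, -0.2112, 0.1363]
tool_rot: [0.732, 0.681, -0.0, 0.0]
contact_force: [0.6, -0.0, -0.4]
width: 0.033
grip_force: 99.1
```

```bash
python3 - <<'E'
from h import *
go([.5505,-.211,.1],Rsw)
capture('scene');tips('scene',['key_tip','switch_mouth']);capture('top');tips('top',['key_tip','switch_mouth'])
E
```

```text
t 26.35 pos [ 0.5514 -0.2112  0.1363] travel before turn [ 0.0003 -0.0018  0.0725] after turn [ 0.0003 -0.0017  0.0725] turn [ 0.005  0.005 -0.043]
scene key_tip [([0.552, -0.21, 0.059], 0.49)]
scene switch_mouth [([0.551, -0.212, 0.051], 0.65)]
top key_tip [([0.549, -0.215, 0.061], 0.47)]
top switch_mouth [([0.55, -0.213, 0.051], 0.77), ([0.492, 0.466, 0.0], 0.26)]
```

Aligned; ease down and watch the force.

step_arm --plan '[{"travel": [0, -0.001, 0.006], "rotation": [0, 0, -0.04], "fingers": -1}, {"travel": [0, 0, 0.008], "rotation": [0, 0, 0], "fingers": -1}, {"travel": [0, 0, 0.008], "rotation": [0, 0, 0], "fingers": -1}, {"travel": [0, 0, 0.008], "rotation": [0, 0, 0], "fingers": -1}, {"travel": [0, 0, 0], "rotation": [0, 0, 0], "fingers": -1}]'

```text
time: 27.07
ee_pos: [0.5497, -0.2111, 0.1192]
tool_rot: [0.731, 0.682, -0.001, -0.001]
contact_force: [-1.2, 0.0, -0.8]
width: 0.0329
grip_force: 99.1
```

step_arm --plan '[{"travel": [0, 0, 0.008], "rotation": [0, 0, 0], "fingers": -1}, {"travel": [0, 0, 0.008], "rotation": [0, 0, 0], "fingers": -1}, {"travel": [0, 0, 0.008], "rotation": [0, 0, 0], "fingers": -1}, {"travel": [0, 0, 0.006], "rotation": [0, 0, 0], "fingers": -1}, {"travel": [0, 0, 0], "rotation": [0, 0, 0], "fingers": -1}]'

```text
time: 27.48
ee_pos: [0.5499, -0.2111, 0.1046]
tool_rot: [0.731, 0.682, -0.001, -0.001]
contact_force: [-0.5, 0.3, -1.1]
width: 0.0332
grip_force: 99.1
```

step_arm --plan '[{"travel": [0, 0, 0.004], "rotation": [0, 0, 0], "fingers": -1}, {"travel": [0, 0, 0.004], "rotation": [0, 0, 0], "fingers": -1}, {"travel": [0, 0, 0.003], "rotation": [0, 0, 0], "fingers": -1}, {"travel": [0, 0, 0], "rotation": [0, 0, 0], "fingers": -1}, {"travel": [0, 0, 0], "rotation": [0, 0, 0], "fingers": -1}]'

```text
time: 27.9
ee_pos: [0.5506, -0.2114, 0.1014]
tool_rot: [0.731, 0.682, -0.0, 0.0]
contact_force: [-2.9, 1.0, 8.3]
width: 0.0331
grip_force: 100.3
```

```bash
python3 - <<'E'
from h import *
for c in('scene','top','wrist'): capture(c);tips(c,['key_mid'])
o=get_obs();print(o['ee_pos'],o['contact_force'],np.round(o['joint_positions'],2))
E
```

```text
scene key_mid [([0.553, -0.213, 0.089], 0.48), ([0.541, -0.286, -0.006], 0.19)]
top key_mid [([0.549, -0.213, 0.088], 0.55)]
wrist key_mid [([0.555, -0.214, 0.09], 0.79)]
[ 0.55061438 -0.21134699  0.10137793] [-3.60066386  1.27771632  8.07925   ] [ 0.66  0.44 -0.45  1.63  0.21  1.12  0.09]
```

step_arm --plan '[{"travel": [0, 0, 0.004], "rotation": [0, 0, 0], "fingers": -1}, {"travel": [0, 0, 0], "rotation": [0, 0, 0], "fingers": -1}, {"travel": [0, 0, 0], "rotation": [0, 0, 0], "fingers": -1}, {"travel": [0, 0, 0], "rotation": [0, 0, 0], "fingers": -1}]'

```text
time: 28.53
ee_pos: [0.5508, -0.2114, 0.1013]
tool_rot: [0.731, 0.682, -0.0, 0.001]
contact_force: [-8.9, 2.8, 23.1]
width: 0.033
grip_force: 102.2
```

step_arm --plan '[{"travel": [0, 0, -0.006], "rotation": [0, 0, 0], "fingers": -1}, {"travel": [0, 0, 0], "rotation": [0, 0, 0.6], "fingers": -1}, {"travel": [0, 0, 0], "rotation": [0, 0, 1], "fingers": -1}, {"travel": [0, 0, 0], "rotation": [0, 0, 1], "fingers": -1}, {"travel": [0, 0, 0], "rotation": [0, 0, 1], "fingers": -1}, {"travel": [0, 0, 0], "rotation": [0, 0, 1], "fingers": -1}, {"travel": [0, 0, 0], "rotation": [0, 0, 1], "fingers": -1}, {"travel": [0, 0, 0], "rotation": [0, 0, 1], "fingers": -1}, {"travel": [0, 0, 0], "rotation": [0, 0, 1], "fingers": -1}, {"travel": [0, 0, 0], "rotation": [0, 0, 1], "fingers": -1}, {"travel": [0, 0, 0], "rotation": [0, 0, 1], "fingers": -1}, {"travel": [0, 0, 0], "rotation": [0, 0, 1], "fingers": -1}, {"travel": [0, 0, 0], "rotation": [0, 0, 1], "fingers": -1}, {"travel": [0, 0, 0], "rotation": [0, 0, 1], "fingers": -1}, {"travel": [0, 0, 0], "rotation": [0, 0, 0], "fingers": -1}]'

```text
time: 29.78
ee_pos: [0.551, -0.2124, 0.1015]
tool_rot: [0.97, 0.242, 0.0, 0.001]
contact_force: [2.3, -3.5, -0.7]
width: 0.0331
grip_force: 99.3
```

```bash
python3 - <<'E'
from h import *
o=get_obs();y=R.from_quat(o['tool_rot']).as_matrix();print(np.degrees(np.arctan2(y[1,1],y[0,1])),o['torque'],o['ee_pos'],o['contact_force'],np.round(o['joint_positions'],2))
E
```

```text
-61.93256948533287 [-0.82705657 -0.52571053  0.01091573] [ 0.55101548 -0.21243154  0.10152603] [ 2.3209665  -3.49115349 -0.69975447] [ 0.52  0.42 -0.26  1.63  0.12  1.11 -0.86]
```

step_arm --plan '[{"travel": [0, 0, 0], "rotation": [0, 0, 1], "fingers": -1}, {"travel": [0, 0, 0], "rotation": [0, 0, 1], "fingers": -1}, {"travel": [0, 0, 0], "rotation": [0, 0, 1], "fingers": -1}, {"travel": [0, 0, 0], "rotation": [0, 0, 1], "fingers": -1}, {"travel": [0, 0, 0], "rotation": [0, 0, 0.7], "fingers": -1}, {"travel": [0, 0, 0], "rotation": [0, 0, 0.5], "fingers": -1}, {"travel": [0, 0, 0], "rotation": [0, 0, 0], "fingers": -1}, {"travel": [0, 0, 0], "rotation": [0, 0, 0], "fingers": -1}]'

```text
time: 30.45
ee_pos: [0.551, -0.2129, 0.1015]
tool_rot: [0.999, 0.04, 0.001, 0.001]
contact_force: [2.7, -5.1, -1.2]
width: 0.0329
grip_force: 99.3
```

```bash
python3 - <<'E'
from h import *
o=get_obs();y=R.from_quat(o['tool_rot']).as_matrix();print(np.degrees(np.arctan2(y[1,1],y[0,1])),o['torque'],o['ee_pos'],o['contact_force'])
E
```

```text
-85.40731863462305 [-1.343316   -0.79727435  0.06002462] [ 0.55100138 -0.21288027  0.10153228] [ 2.73860227 -5.12484341 -1.24103305]
```

step_arm --plan '[{"travel": [0, 0, 0], "rotation": [0, 0, 0.5], "fingers": -1}, {"travel": [0, 0, 0], "rotation": [0, 0, 0.5], "fingers": -1}, {"travel": [0, 0, 0], "rotation": [0, 0, 0.5], "fingers": -1}, {"travel": [0, 0, 0], "rotation": [0, 0, 0], "fingers": -1}, {"travel": [0, 0, 0], "rotation": [0, 0, 0], "fingers": -1}, {"travel": [0, 0, 0], "rotation": [0, 0, 0], "fingers": -1}]'

```text
time: 30.95
ee_pos: [0.551, -0.2135, 0.1015]
tool_rot: [1.0, -0.019, 0.001, 0.002]
contact_force: [2.4, -7.2, -2.4]
width: 0.0333
grip_force: 99.4
```

```bash
python3 - <<'E'
from h import *
o=get_obs();y=R.from_quat(o['tool_rot']).as_matrix();print(np.degrees(np.arctan2(y[1,1],y[0,1])),o['torque'],o['ee_pos'],o['contact_force'])
E
```

```text
-92.1794729088678 [-2.05676531 -0.70342002  1.12746205] [ 0.55097025 -0.21349439  0.10150113] [ 2.36947709 -7.20418167 -2.37560803]
```

step_arm --plan '[{"travel": [0, 0, 0], "rotation": [0, 0, -0.5], "fingers": -1}, {"travel": [0, 0, 0], "rotation": [0, 0, 0], "fingers": -1}, {"travel": [0, 0, 0], "rotation": [0, 0, 0], "fingers": -0.1}, {"travel": [0, 0, 0], "rotation": [0, 0, 0], "fingers": 0.1}, {"travel": [0, 0, 0], "rotation": [0, 0, 0], "fingers": 0.15}, {"travel": [0, 0, 0], "rotation": [0, 0, 0], "fingers": 0.15}, {"travel": [0, 0, 0], "rotation": [0, 0, 0], "fingers": 0.15}, {"travel": [0, 0, 0], "rotation": [0, 0, 0], "fingers": 0.15}]' --squeeze 40

```text
time: 31.62
ee_pos: [0.5503, -0.2111, 0.101]
tool_rot: [1.0, -0.001, -0.0, 0.0]
contact_force: [1.2, 0.2, 0.5]
width: 0.0492
grip_force: 0.0
```

```bash
python3 - <<'E'
from h import *
for c in('scene','wrist'): capture(c);tips(c,['key_mid'])
E
```

```text
scene key_mid [([0.55, -0.21, 0.089], 0.73)]
wrist key_mid [([0.552, -0.212, 0.092], 0.91), ([0.548, -0.214, 0.05], 0.73)]
```

step_arm --plan '[{"travel": [0, 0, -0.01], "rotation": [0, 0, 0], "fingers": 0.15}, {"travel": [0, 0, -0.03], "rotation": [0, 0, 0], "fingers": 0.15}, {"travel": [0, 0, -0.04], "rotation": [0, 0, 0], "fingers": 0.15}, {"travel": [0, 0, -0.05], "rotation": [0, 0, 0], "fingers": 0.15}, {"travel": [0, 0, -0.06], "rotation": [0, 0, 0], "fingers": 0.15}, {"travel": [0, 0, -0.06], "rotation": [0, 0, 0], "fingers": 0.15}, {"travel": [0, 0, -0.04], "rotation": [0, 0, 0], "fingers": 0.15}, {"travel": [0, 0, 0], "rotation": [0, 0, 0], "fingers": 0.15}, {"travel": [0, 0, 0], "rotation": [0, 0, 0], "fingers": 0.15}]'

```text
time: 32.57
ee_pos: [0.5511, -0.2114, 0.2478]
tool_rot: [1.0, -0.001, 0.001, 0.001]
contact_force: [0.1, 0.6, -1.0]
width: 0.049
grip_force: 0.0
```

```bash
python3 - <<'E'
from h import *
a=capture('scene');tips('scene',['key_mid','lever_tip']);w=capture('wrist');tips('wrist',['key_mid','key_tip'])
z=lambda im,s:cv2.resize(im,s,interpolation=cv2.INTER_CUBIC)
cv2.imwrite('pics/c5.png',np.hstack([z(a['color'][165:255,335:435],(400,360)),z(w['color'],(400,360))])[...,::-1])
E
```

```text
scene key_mid []
scene lever_tip [([0.455, -0.332, 0.135], 0.55), ([0.55, -0.212, 0.09], 0.24)]
wrist key_mid [([0.554, -0.212, 0.091], 0.74)]
wrist key_tip [([0.55, -0.216, 0.022], 0.7)]
```

View pics/c5.png

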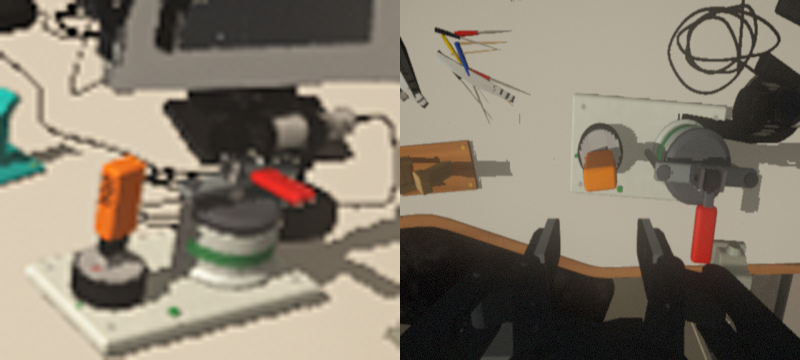

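The key stands free in the turned switch (left pane, handle at 120,200). The lever is shut, pointing to the front, and the arm is clear, so I'm handing it in.

```bash
python3 -c "
from bench import *
print(job_done())"
```

```text
the job is handed in; nothing more can be done
None
```

The job is handed in, with no verdict returned: the cam lever is snapped shut, the key went into the rest and then fully home in the switch, the switch is at its clockwise stop, and the key stands free with the arm clear.

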